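# Lift the boiled egg out of its cup with the tongs

## Task

Pick up the kitchen tongs by their two black grips, close them on the egg that stands in one of the two egg cups, and lift it out. Carry the egg in the tongs to above the middle of the side plate and finish holding it there, in the air, at least a hand's width (about 10 cm) above the plate: do not put it down or let go. Do not touch the egg with the gripper itself, and leave the cups, the plate and everything else standing where they are.

Things in the scene. Friction and masses are not known exactly. Their poses are not given: they have to be found in the camera images.
- tongs_grip (a point): Midway between the black grips of steel spring tongs lying on their side, 16 mm above their underside. Frame of the left arm: x from pivot to tips, y to the left arm, z up. Pivot 90 mm behind, a 30 mm loop behind that, tips 75 mm ahead. Each grip 50 mm long, 32 mm high (nothing is higher); 58 mm over both at rest. Grip across them from above
- tongs_tip_left (a point): Middle of the inner face of the left tip, half-way up; each tip is an upright flat plate 34 mm long, 26 mm high. At rest the tips are 76 mm apart. The point midway between the two tip points is where the egg should be when the tongs close
- tongs_tip_right (a point): The same point on the right arm's tip (it moves with the right arm)
- tongs_joint (a joint): Angle by which the tongs are closed, rad: 0 open at rest, about 0.2 when closed on the egg, 0.44 shut. A spring holds them open against a stop: squeezing at the grips takes about 6 N to begin and 14 N when the tips meet the egg; a grip of 40 N then holds it firmly
- egg_mid (a point): Centre of the brown hard-boiled egg, 44 mm across and 57 mm high, 55 g, standing blunt end down in one of the two cups; this point is half-way up (28.5 mm above its lower end) and the egg is widest 6.5 mm below it. Only the lowest 8 mm sit in the cup. z is the egg's long axis
- egg: The same egg, origin at its blunt lower end
- tongs: The same tongs with both arms, 210 mm long, 105 g, origin midway between the grips at the underside. Squeezed part way, to 52 mm over the grips, they can be carried open: the tips are then still about 65 mm apart, enough to straddle the egg. They close on its widest part at about 40 mm over the grips
- cup_full: White footed egg cup that holds the egg, loose, 44 mm high, foot 50 mm across, rim 41 mm across; origin at the centre of its underside. A wall cupboard hangs over the back of the worktop, its lower edge nearly 0.6 m up and about 0.1 m behind the cups: with the tongs pointing ahead and somewhat to the robot's right, the arm stays clear of it
- cup_empty: The same kind of egg cup, empty
- plate_mid (a point): Centre of the side plate's well, 6 mm above the worktop; the plate is round, 170 mm across, its rim 15 mm high
- plate: The same plate, origin at the centre of its underside
- salt_shaker: Salt shaker, 44 mm across, 90 mm high, a bystander behind the cups; origin under its centre
- juice_glass: Full juice glass, 76 mm across, 95 mm high, a bystander behind and to the right of the cups
- teaspoon: Teaspoon, 139 mm long, 10 mm high, a bystander lying near the plate
Mind the look-alikes: they are no part of the job. Leave any red look-alike of the cup_full alone.

How it is judged:
By the outcome, as a careful person would: the job done as asked, in the order asked, and still so for the second after the job is handed in, while the arm keeps its last pose, push and grip.
It also fails if it takes over 42 s, if anything falls off the work surface, if the arm or the gripper's body presses on something with over 40 N, if the wrist force passes 120 N, or if a joint passes its speed limit or range.

## Robot

A 7-joint arm with a two-finger parallel gripper is mounted at the origin on a cart in front of the work surface, level with it; the furniture and walls round the work are solid. World frame = base frame: x ahead of the robot, y to its left, z up, the work surface at z = 0. Lengths are in m, angles in rad, forces in N, time in s.
With the tool pointing down it reaches from about 0.425 to 1.025 m from the base axis. Payload 9.4 kg.
Tool frame: the origin (TCP) lies on the centre line of the jaws, within the pads' length; the fingertips stand 25 mm ahead of it and the grasp point (between the pads) lies 6 mm ahead of it; y points along the fingers, x is the direction in which the jaws open and shut, and the axes are right-handed (so a half turn about y gives the same grasp; the last joint's range is limited). The gripper opens to 93 mm and grips with 3 to 60 N. Pads are 15 mm wide; open, the fingers measure 128 mm over their backs; the gripper's body (75 mm by 188 mm) begins 65 mm behind the grasp point.
Start: joints at [1.216, 0.599, -0.003, 1.599, 0.002, 0.943, -0.08], TCP at [0.199, -0.697, 0.244] pointing down, gripper open.
Joint ranges: [-2.57, 2.57], [-0.35, 1.97], [-1.29, 1.29], [0.11, 2.56], [-1.05, 4.19], [0.11, 1.86], [-2.63, 2.63]. Speed limits (rad/s): [2.22, 2.22, 3.01, 3.01, 3.14, 3.14, 3.14].

## Interface

Orientations are given as [roll, pitch, yaw] about the fixed x, y, z axes, in that order (R = Rz(yaw) Ry(pitch) Rx(roll)).
In Python, from plant import r, vision, hand_in gives the robot as it stands. The module is installed in compiled form; this text tells all that it offers.
- The arm moves only by the tool drive_tool, never from a script. Its argument "moves" is one flat list of numbers, 4 for each row, row after row: the shift along the tool's x, y, z scaled (see below), then the turn about the tool's y scaled (see below). In form: [x, y, z, spin, x, y, z, spin, ...]. A call has 1 to 8 rows; each row shifts and turns the commanded pose from where the row before left it, along the tool's axes as they then stand; what a row does not reach is not made up. The controller multiplies each number of a shift by 500 mm and each number of a turn by pi rad. A row lasts 1/12 s, in which the tool goes at most 41.7 mm and 7.16 degrees, less where a joint would pass 70% of its speed; a pose out of reach is approached as far as the arm can. A call with a number of a shift or a turn outside -1 to 1 is refused whole. A call with a gripper value outside its range is refused whole. "fingers" is the gripper command: -1 is shut, 1 is fully open, values between are in proportion, set as the call begins (left out, the last holds). The fingers move at their own pace and stop on an object; the grip force is fixed at half the most. Time passes only in rows, so rows that do not move let the fingers close. It gives the time, the measured TCP pose, the force and the opening at its end, in the units of the state.
- r.get_state(): the state, without advancing time (a new reading comes with each control period).
- vision.read_camera(name): name is "side" or "top" or "wrist"; returns the picture (420x560x3 uint8, blue, green, red); there is no depth.
- vision.camera_model(name): a dict with "mtx" (3x3 intrinsics, pixels), "k1" (the pictures are not rectified: a ray, as slopes to the right and down, at radius r is drawn at 1 + k1 r^2 times it, then the intrinsics apply), "R" (3x3) and "t" (3): a world point X has camera coordinates R X + t. Camera axes: x right, y down, z forward; pixel columns grow to the right and rows downward; lengths in m; the calibration is good to about 2 mm. A picture is of the moment at which its call begins: read the wrist's pose just before it. camera_model takes no time and is no camera call; for the wrist camera it gives the pose at the moment of the call.
- hand_in(): hands the job in, once; it reports no verdict.
The state is a dict: "t": time; "joint_pos": joint angles; "qvel": joint speeds; "joint_efforts": joint torques, N m; "tcp_pos": TCP position; "ee_rot": TCP orientation; "wrist_force": force on the tool from outside, world axes, zero at the start; "moment": the same for the moment, N m; "gripper_width": opening from 0.0 (shut) to 1.0 (fully open).
Only numpy, scipy, OpenCV 4.12 (cv2) and the standard library are available. Lean on these libraries where they do the work, as an engineer would, in place of code of your own. Each camera call takes 0.05 s, during which the arm holds its last target.

## Working session

There is one attempt and no reset: what is moved stays moved. The work goes in short steps, Python scripts to look and compute and a tool call to move; the robot and the scene stay as the last step left them, time stands still between calls to the robot, and variables do not carry over. Pictures are saved under pics/ and viewed, and the job is handed in when it is done.

Besides the shell and the picture viewer there is one more tool, called as a command line: name --argument value ..., lists and objects as JSON in quotes. drive_tool: Moves the arm, as the interface text tells. Shifts and turns lie within -1 to 1; 1 stands for 500 mm of shift or pi rad of turn. Its arguments: {"type":"object","properties":{"moves":{"type":"array","items":{"type":"number"}},"fingers":{"type":"number"}},"required":["moves"]}

```bash
mkdir -p pics
cat > h.py <<'E'
import numpy as np, cv2
from plant import r, vision
def ray(name,u,v,m=None):
    m=m or vision.camera_model(name)
    K=np.array(m["mtx"]);R=np.array(m["R"]);t=np.array(m["t"])
    d=np.array([(u-K[0,2])/K[0,0],(v-K[1,2])/K[1,1]])
    s=d.copy()
    for _ in range(20): s=d/(1+m["k1"]*(s@s))
    return -R.T@t, R.T@np.array([s[0],s[1],1.0])
def onz(name,u,v,z,m=None):
    o,d=ray(name,u,v,m); return o+d*(z-o[2])/d[2]
def proj(name,X,m=None):
    m=m or vision.camera_model(name)
    c=np.array(m["R"])@np.array(X)+np.array(m["t"]); s=c[:2]/c[2]; s=s*(1+m["k1"]*(s@s))
    K=np.array(m["mtx"]); return K[0,0]*s[0]+K[0,2],K[1,1]*s[1]+K[1,2]
def tri(a,b):
    A=np.zeros((3,3));B=np.zeros(3)
    for o,d in (a,b):
        d=d/np.linalg.norm(d);P=np.eye(3)-np.outer(d,d);A+=P;B+=P@o
    X=np.linalg.solve(A,B); return X
E
python3 - <<'E'
from h import *
print(r.get_state())
for n in("side","top","wrist"):
    m=vision.camera_model(n);print(n,m, -np.array(m["R"]).T@np.array(m["t"]))
    cv2.imwrite(f"pics/{n}0.png",vision.read_camera(n))
E
```

```text
{'t': 0.0, 'joint_pos': array([ 1.21630316,  0.60016158, -0.0025329 ,  1.60015302,  0.00183363,
        0.94292451, -0.07975386]), 'qvel': array([ 0.00045354,  0.00122601, -0.00071401,  0.00049077,  0.00066491,
        0.00112063, -0.00166151]), 'joint_efforts': array([-1.33574263e-04, -7.65053701e+01,  1.49737403e+00, -2.52358085e+01,
       -5.24469267e-02,  1.68854749e-02,  1.58601229e-04]), 'tcp_pos': array([ 0.19865919, -0.69675811,  0.24272552]), 'ee_rot': array([-1.57097878,  0.00163488, -1.2928874 ]), 'wrist_force': array([-0.28191565, -0.12138655, -0.05536333]), 'moment': array([-0.02171912, -0.03429045, -0.02295037]), 'gripper_width': 0.9965756892380151}
side {'mtx': array([[391.1438558 ,   0.        , 279.51064438],
       [  0.        , 391.1438558 , 207.06570279],
       [  0.        ,   0.        ,   1.        ]]), 'k1': -0.017651088749217968, 'R': array([[ 0.89115006, -0.45370696,  0.00124947],
       [-0.30775491, -0.60649676, -0.73310886],
       [ 0.33337439,  0.65292548, -0.68011017]]), 't': array([-0.45295414,  0.23608728,  0.71220389])} [ 0.23887659 -0.52733834  
[... 254 characters left out ...]
 2.25478604e-03],
       [-9.92157261e-01, -1.30548046e-02, -1.24312275e-01],
       [ 1.24331092e-01, -6.36661091e-04, -9.92240583e-01]]), 't': array([0.01590721, 0.49949181, 1.04846359])} [0.36501301 0.02309413 1.10238522]
wrist {'mtx': array([[357.09588587,   0.        , 275.82926848],
       [  0.        , 357.09588587, 212.78416566],
       [  0.        ,   0.        ,   1.        ]]), 'k1': -0.012262308771786842, 'R': array([[ 2.74269640e-01, -9.61652810e-01, -1.92579212e-04],
       [-9.21235497e-01, -2.62799796e-01,  2.86812529e-01],
       [-2.75864684e-01, -7.84865583e-02, -9.57986710e-01]]), 't': array([-0.72352783, -0.03502739,  0.39004843])} [ 0.27377382 -0.6743742   0.38356817]
```

```bash
ls pics
```

```text
side0.png
top0.png
wrist0.png
```

View pics/side0.png

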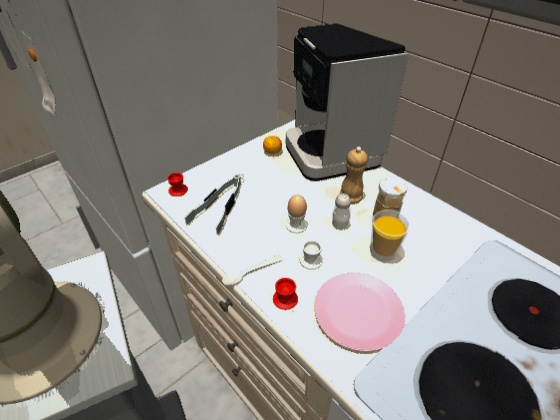

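View pics/top0.png

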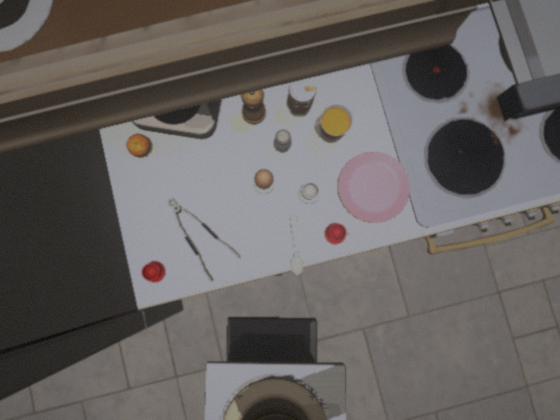

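View pics/wrist0.png

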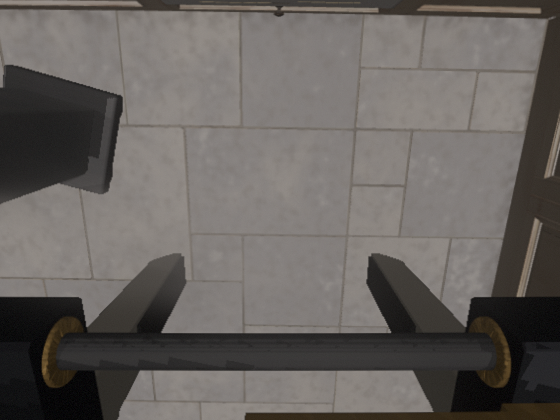

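Run:
```python
import cv2
a=cv2.imread("pics/top0.png")[160:300,130:350]; cv2.imwrite("pics/topc.png",cv2.resize(a,(792,504),interpolation=cv2.INTER_CUBIC))
a=cv2.imread("pics/side0.png")[160:320,160:340]; cv2.imwrite("pics/sidec.png",cv2.resize(a,(675,600),interpolation=cv2.INTER_CUBIC))
```

```text
(no output)
```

View pics/topc.png

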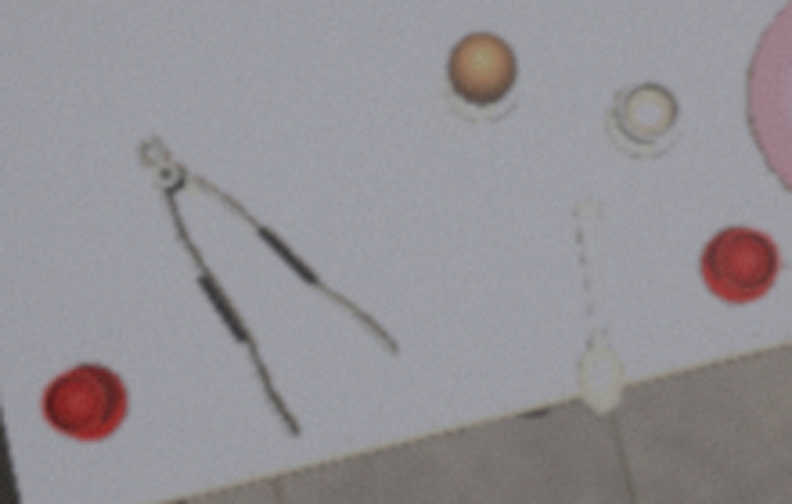

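View pics/sidec.png

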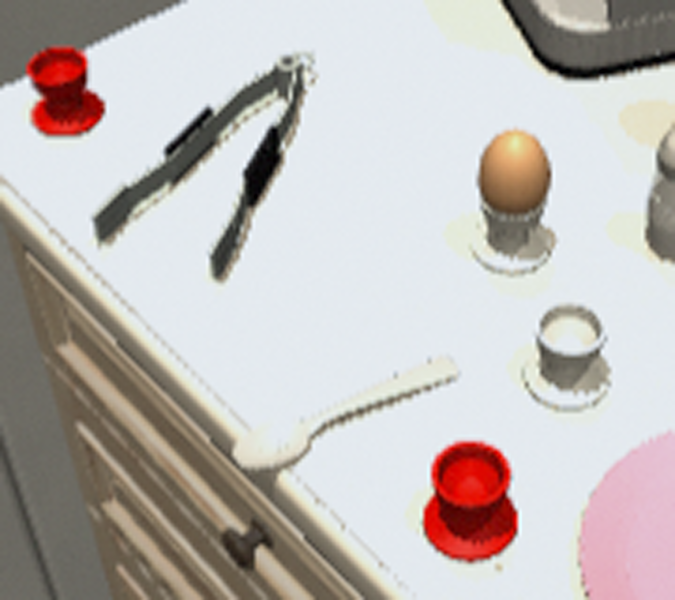

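Run:
```python
from h import *
im=cv2.imread("pics/top0.png")
f=lambda u,v:(130+(u+.5)/3.6-.5,160+(v+.5)/3.6-.5)
for n,p,z in [("pivot",(167,177),.02),("loop",(147,145),.015),("gripA ends",(204,277),.032),("",(242,340),.032),("gripB ends",(263,231),.032),("",(314,281),.032),("tipA",(296,434),.026),("tipB",(396,352),.026),
 ("egg top",(482,68),.04),("empty rim",(649,109),.044),("spoon bowl",(601,380),.005),("spoonend",(590,205),.005),("redR",(740,262),.04),("redL",(85,400),.04)]:
    print(n,onz("top",*f(*p),z).round(4))
hsv=cv2.cvtColor(im,cv2.COLOR_BGR2HSV)
def cen(mask,lim=None):
    n,l,s,c=cv2.connectedComponentsWithStats(mask)
    return [(s[i],c[i]) for i in range(1,n) if s[i][4]>60]
mask=((im.max(2)<75)).astype(np.uint8); mask[:180]=0;mask[:,:165]=0;mask[280:]=0;mask[:,260:]=0
for s,c in cen(mask) : print("dark",s,c)
n,l,s,c=cv2.connectedComponentsWithStats(mask)
print([(list(s[i]),c[i].round(1)) for i in range(1,n) if s[i][4]>15])
h=hsv[...,0];S=hsv[...,1]
m=(((h<4)|(h>165))&(S>25)&(S<110)&(hsv[...,2]>100)).astype(np.uint8)
for s,c in cen(m):
  if s[4]>1000:
    print("plate",s,c,onz("top",*c,.012)); 
m=((h>7)&(h<20)&(S>70)&(hsv[...,2]>70)).astype(np.uint8)
for s,c in cen(m):
    print("brown",s,c)
si=cv2.imread("pics/side0.png");H=cv2.cvtColor(si,cv2.COLOR_BGR2HSV)
m=((H[...,0]>7)&(H[...,0]<20)&(H[...,1]>90)&(H[...,2]>70)).astype(np.uint8); m[:180]=0;m[240:]=0;m[:,:270]=0;m[:,325:]=0
for s,c in cen(m): print("side egg",s,c)
```

```text
pivot [0.4991 0.2362 0.02  ]
loop [0.5205 0.251  0.015 ]
gripA ends [0.434  0.2079 0.032 ]
 [0.3945 0.1826 0.032 ]
gripB ends [0.4638 0.1714 0.032 ]
 [0.4324 0.1381 0.032 ]
tipA [0.3361 0.1476 0.026 ]
tipB [0.3884 0.0856 0.026 ]
egg top [0.5694 0.0335 0.04  ]
empty rim [ 0.5436 -0.0729  0.044 ]
spoon bowl [ 0.3726 -0.0458  0.005 ]
spoonend [ 0.4861 -0.038   0.005 ]
redR [ 0.4474 -0.1309  0.04  ]
redL [0.3556 0.2784 0.04  ]
[([np.int32(203), np.int32(224), np.int32(14), np.int32(14), np.int32(18)], array([209.3, 230.6])), ([np.int32(186), np.int32(238), np.int32(12), np.int32(16), np.int32(34)], array([191.9, 245.8]))]
plate [ 338  152   72   71 1633] [370.60440906 192.54133497] [ 0.54469631 -0.21895574  0.012     ]
brown [   0    0  251   63 5831] [106.06482593  20.12673641]
brown [242  89  21  20 271] [252.55719557  97.86715867]
brown [489  99  13  19  85] [493.82352941 109.35294118]
brown [244 106  21  17 151] [254.8807947  115.63576159]
brown [321 107  30  23 105] [336.5047619  115.44761905]
brown [127 134  23  23 379] [138.24802111 144.54617414]
brown [256 170  16  17 206] [263.50485437 177.97087379]
brown [426 207 128  47 632] [488.18829114 235.89240506]
side egg [288 195  19  22 296] [296.71621622 206.47297297]
```

drive_tool --moves '[0, 0, 0, -0.035, 0, 0, 0, -0.035, 0, 0, 0, -0.035, 0, 0, 0, -0.0356, -0.018, 0, 0.076, 0, -0.018, 0, 0.076, 0, -0.018, 0, 0.076, 0, -0.018, 0, 0.076, 0]' --fingers 1

```text
t: 0.82
tcp_pos: [0.2898, -0.5685, 0.2433]
ee_rot: [-1.571, 0.0, -0.852]
wrist_force: [1.1, -0.4, -0.3]
gripper_width: 1.0
```

drive_tool --moves '[-0.018, 0, 0.076, 0, -0.018, 0, 0.076, 0, -0.018, 0, 0.076, 0, -0.018, 0, 0.076, 0, -0.018, 0, 0.076, 0, -0.018, 0, 0.076, 0, -0.018, 0, 0.076, 0]'

```text
t: 1.4
tcp_pos: [0.4486, -0.3456, 0.2436]
ee_rot: [-1.571, 0.0, -0.851]
wrist_force: [0.8, -0.1, -0.4]
gripper_width: 1.0
```

```bash
cat >> h.py <<'E'
def togo(T,yaw=None):
    s=r.get_state();p=s["tcp_pos"];e=s["ee_rot"]
    from scipy.spatial.transform import Rotation as Ro
    R=Ro.from_euler("xyz",e).as_matrix()
    d=R.T@(np.array(T)-p)
    print("t",round(s["t"],2),"tcp",p.round(4),"rpy deg",np.degrees(e).round(2),"w",round(s["gripper_width"]*93,1),"F",s["wrist_force"].round(1))
    print(" togo tool m",d.round(4),"units",(d/.5).round(4),"n>=",np.linalg.norm(d)/.0417)
    if yaw is not None: 
        dy=(yaw-np.degrees(e[2])+180)%360-180; print(" spin units",round(-dy/180,4))
E
python3 - <<'E'
from h import *
togo((.431,.175,.26),-48.8); print(r.get_state()["joint_pos"].round(3))
print("plate",onz("top",373.5,187,.012))
# egg by two views
print("egg tri",tri(ray("top",263.5,178),ray("side",297,206)))
E
```

```text
t 1.4 tcp [ 0.4486 -0.3456  0.2436] rpy deg [-9.001e+01  1.000e-02 -4.879e+01] w 93.0 F [ 0.8 -0.1 -0.4]
 togo tool m [-0.4032 -0.0164  0.3297] units [-0.8064 -0.0328  0.6595] n>= 12.497145497493252
 spin units 0.0001
[ 0.675  0.414 -0.164  1.96   0.094  0.774 -0.394]
plate [ 0.5580326  -0.22600488  0.012     ]
egg tri [0.56800598 0.03295982 0.05929791]
```

drive_tool --moves '[-0.0576, -0.002, 0.0471, 0, -0.0576, -0.002, 0.0471, 0, -0.0576, -0.002, 0.0471, 0, -0.0576, -0.002, 0.0471, 0, -0.0576, -0.002, 0.0471, 0, -0.0576, -0.002, 0.0471, 0, -0.0576, -0.002, 0.0471, 0]'

```text
t: 1.98
tcp_pos: [0.4386, -0.0854, 0.2507]
ee_rot: [-1.571, -0.0, -0.851]
wrist_force: [0.6, 0.5, -0.6]
gripper_width: 0.998
```

drive_tool --moves '[-0.0576, -0.002, 0.0471, 0, -0.0576, -0.002, 0.0471, 0, -0.0576, -0.002, 0.0471, 0, -0.0576, -0.002, 0.0471, 0, -0.0576, -0.002, 0.0471, 0, -0.0576, -0.002, 0.0471, 0, -0.0576, -0.002, 0.0471, 0, 0, 0, 0, 0]'

```text
t: 2.65
tcp_pos: [0.4299, 0.1807, 0.2582]
ee_rot: [-1.567, 0.002, -0.843]
wrist_force: [0.4, 0.5, 0.1]
gripper_width: 0.999
```

Run:
```python
from h import *
togo((.431,.175,.029),-48.8); print(r.get_state()["joint_pos"].round(3))
import pickle
pickle.dump(vision.camera_model("wrist"),open("w1.pkl","wb"))
im=vision.read_camera("wrist");cv2.imwrite("pics/w1.png",im)
cv2.imwrite("pics/w1b.png",cv2.resize(im,(800,600),interpolation=cv2.INTER_CUBIC))
```

```text
t 2.65 tcp [0.4299 0.1807 0.2582] rpy deg [-89.78   0.11 -48.31] w 92.9 F [0.4 0.5 0.1]
 togo tool m [ 0.0055  0.2291 -0.0039] units [ 0.0109  0.4583 -0.0078] n>= 5.497482469711463
 spin units 0.0027
[-0.253  0.287 -0.333  2.143  0.136  0.728 -1.518]
```

View pics/w1b.png

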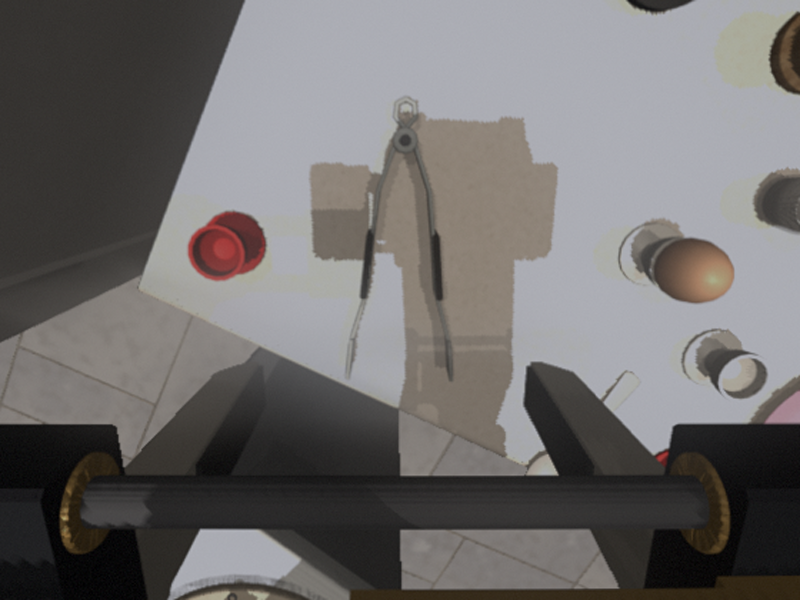

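The wrist view shows the tongs: pivot (405,140), grips from about (370,232) to (364,298) and from (436,232) to (439,298), and tips (350,378) and (450,378). The egg is at (693,270). The red cup at (220,250) and the empty cup are not wanted.

Run:
```python
from h import *
import pickle
im=cv2.imread("pics/w1.png")
cv2.imwrite("pics/w1c.png",cv2.resize(im[60:275,225:335],(300*1,586),interpolation=cv2.INTER_CUBIC))
m=vision.camera_model("wrist");m0=pickle.load(open("w1.pkl","rb"))
print(np.abs(m["t"]-m0["t"]).max())
f=lambda u,v:((u+.5)/800*560-.5,(v+.5)/600*420-.5)
P={}
for n,p,z in [("pivot",(405,140),.032),("A0",(370,232),.032),("A1",(364,298),.032),("B0",(436,232),.032),("B1",(439,298),.032),("tA",(350,378),.029),("tB",(450,378),.029),("emptyrim",(741,374),.044)]:
    P[n]=onz("wrist",*f(*p),z,m0); print(n,P[n].round(4))
g=(P["A0"]+P["A1"]+P["B0"]+P["B1"])/4; t=(P["tA"]+P["tB"])/2
print(g,t,np.degrees(np.arctan2(*(t-P["pivot"])[1::-1])),np.linalg.norm(t-P["pivot"]),np.linalg.norm(P["tA"]-P["tB"]))
print(proj("wrist",(.568,.033,.0645),m0),"egg tri w/top",tri(ray("wrist",*f(693,270),m0),ray("top",263.5,178)),tri(ray("wrist",*f(693,270),m0),ray("side",297,206)))
# egg outline pixel width for check
```

```text
0.0028152321481973996
pivot [0.4988 0.2347 0.032 ]
A0 [0.4351 0.2112 0.032 ]
A1 [0.3947 0.1822 0.032 ]
B0 [0.4667 0.1757 0.032 ]
B1 [0.4321 0.1403 0.032 ]
tA [0.3368 0.1472 0.029 ]
tB [0.3894 0.0881 0.029 ]
emptyrim [ 0.543  -0.0693  0.044 ]
[0.43215303 0.17738922 0.032     ] [0.36309998 0.11766045 0.029     ] -139.21766437880225 0.17928165927471346 0.07908117441784106
(np.float64(488.13894472125804), np.float64(187.557644580403)) egg tri w/top [0.56586915 0.03330878 0.06286544] [0.56721999 0.03147068 0.06051094]
```

View pics/w1c.png

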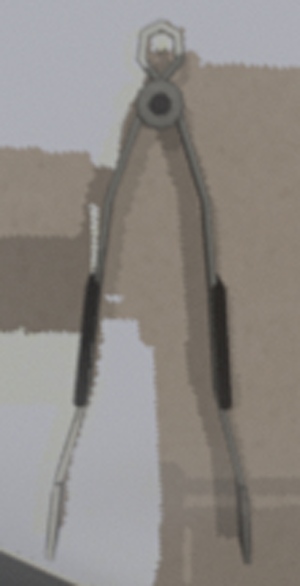

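Run:
```python
from h import *
togo((.4317,.1768,.029),-49.1)
```

```text
t 2.7 tcp [0.4298 0.1772 0.2577] rpy deg [-8.992e+01  6.000e-02 -4.840e+01] w 92.6 F [ 0.6 -0.3 -0.2]
 togo tool m [0.0017 0.2287 0.0008] units [0.0034 0.4575 0.0017] n>= 5.485665390382805
 spin units 0.0039
```

drive_tool --moves '[0, 0.06, 0, 0, 0, 0.06, 0, 0, 0, 0.06, 0, 0, 0, 0.06, 0, 0, 0, 0.06, 0, 0, 0, 0.05, 0, 0, 0, 0, 0, 0, 0, 0, 0, 0]'

```text
t: 3.37
tcp_pos: [0.4296, 0.1721, 0.082]
ee_rot: [-1.574, 0.0, -0.852]
wrist_force: [0.2, -0.1, -0.0]
gripper_width: 1.002
```

Run:
```python
from h import *
togo((.4317,.1768,.029),-49.1)
```

```text
t 3.37 tcp [0.4296 0.1721 0.082 ] rpy deg [-9.021e+01  1.000e-02 -4.880e+01] w 93.2 F [ 0.2 -0.1 -0. ]
 togo tool m [-0.0021  0.053   0.0049] units [-0.0042  0.1059  0.0098] n>= 1.276234184942776
 spin units 0.0017
```

drive_tool --moves '[-0.004, 0.02, 0.01, 0.0015, 0, 0.03, 0, 0, 0, 0.03, 0, 0, 0, 0.015, 0, 0, 0, 0, 0, 0, 0, 0, 0, 0]'

```text
t: 3.87
tcp_pos: [0.4329, 0.1781, 0.0356]
ee_rot: [-1.571, -0.0, -0.856]
wrist_force: [0.6, -0.4, -0.2]
gripper_width: 1.001
```

Run:
```python
from h import *
togo((.4317,.1768,.029),-49.1)
im=vision.read_camera("wrist");cv2.imwrite("pics/w2.png",im)
```

```text
t 3.87 tcp [0.4329 0.1781 0.0356] rpy deg [-8.998e+01 -1.000e-02 -4.905e+01] w 93.1 F [ 0.6 -0.4 -0.2]
 togo tool m [ 0.0002  0.0066 -0.0018] units [ 0.0004  0.0132 -0.0036] n>= 0.16476738573990235
 spin units 0.0003
```

View pics/w2.png

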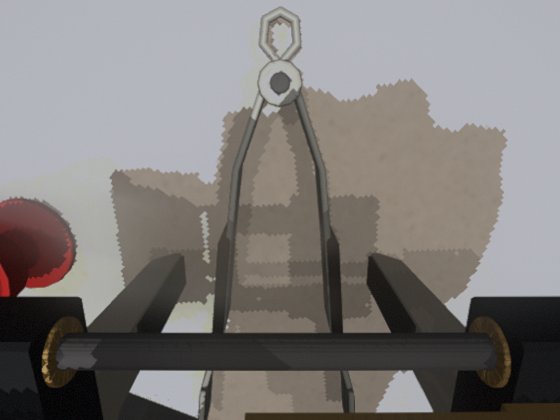

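The tongs lie centred between the open fingers, with the grips at about x=225 and x=333. I'll descend the last 6 mm and squeeze to 52 mm.

drive_tool --moves '[0, 0.012, -0.002, 0, 0, 0, 0, 0, 0, 0, 0, 0]'

```text
t: 4.17
tcp_pos: [0.4319, 0.1773, 0.0293]
ee_rot: [-1.571, -0.0, -0.856]
wrist_force: [-0.9, -0.3, -0.6]
gripper_width: 1.0
```

drive_tool --moves '[0, 0, 0, 0, 0, 0, 0, 0, 0, 0, 0, 0, 0, 0, 0, 0, 0, 0, 0, 0, 0, 0, 0, 0, 0, 0, 0, 0, 0, 0, 0, 0]' --fingers 0.11

```text
t: 4.83
tcp_pos: [0.4319, 0.1774, 0.0291]
ee_rot: [-1.571, -0.0, -0.856]
wrist_force: [0.2, -0.2, 1.9]
gripper_width: 0.565
```

drive_tool --moves '[0, 0, 0, 0, 0, 0, 0, 0, 0, 0, 0, 0, 0, 0, 0, 0]'

```text
t: 5.17
tcp_pos: [0.4319, 0.1774, 0.0291]
ee_rot: [-1.571, -0.0, -0.856]
wrist_force: [-0.2, 0.1, 1.6]
gripper_width: 0.558
```

drive_tool --moves '[0, -0.01, 0, 0, 0, -0.02, 0, 0, 0, -0.03, 0, 0, 0, -0.03, 0, 0, 0, -0.02, 0, 0, 0, -0.01, 0, 0, 0, 0, 0, 0]'

```text
t: 5.75
tcp_pos: [0.4323, 0.1775, 0.0902]
ee_rot: [-1.569, -0.0, -0.856]
wrist_force: [1.0, 0.6, -0.1]
gripper_width: 0.558
```

Run:
```python
from h import *
togo((.4317,.1768,.029),-49.1)
a=vision.read_camera("wrist");b=vision.read_camera("side")
cv2.imwrite("pics/w3.png",np.hstack([cv2.resize(a,(400,300)),cv2.resize(b[130:280,120:320],(400,300),interpolation=cv2.INTER_CUBIC)]))
```

```text
t 5.75 tcp [0.4323 0.1775 0.0902] rpy deg [-8.990e+01 -2.000e-02 -4.906e+01] w 51.9 F [ 1.   0.6 -0.1]
 togo tool m [ 0.0001  0.0612 -0.001 ] units [ 1.000e-04  1.223e-01 -2.000e-03] n>= 1.466861300838329
 spin units 0.0002
```

View pics/w3.png

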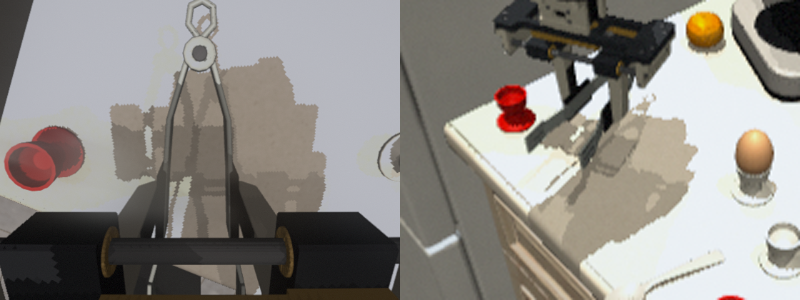

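drive_tool --moves '[0, -0.02, 0, 0, 0, -0.05, 0, 0, 0, -0.06, 0, 0, 0, -0.06, 0, 0, 0, -0.05, 0, 0, 0, -0.02, 0, 0, 0, 0, 0, -0.01, 0, 0, 0, -0.02]'

```text
t: 6.52
tcp_pos: [0.432, 0.1774, 0.2193]
ee_rot: [-1.57, -0.0, -0.761]
wrist_force: [0.2, 0.7, -1.4]
gripper_width: 0.557
```

drive_tool --moves '[0, 0, 0, -0.028, 0, 0, 0, -0.028, 0, 0, 0, -0.028, 0, 0, 0, -0.028, 0, 0, 0, -0.028, 0, 0, 0, -0.028, 0, 0, 0, -0.028, 0, 0, 0, -0.028]'

```text
t: 7.18
tcp_pos: [0.4315, 0.1773, 0.2181]
ee_rot: [-1.571, 0.002, -0.053]
wrist_force: [0.0, 0.1, -1.2]
gripper_width: 0.556
```

drive_tool --moves '[0, 0, 0, -0.028, 0, 0, 0, -0.028, 0, 0, 0, -0.028, 0, 0, 0, -0.028, 0, 0, 0, -0.028, 0, 0, 0, -0.028, 0, 0, 0, -0.028, 0, 0, 0, -0.028]'

```text
t: 7.85
tcp_pos: [0.4316, 0.1773, 0.2182]
ee_rot: [-1.57, 0.001, 0.65]
wrist_force: [-0.6, 0.4, -1.3]
gripper_width: 0.555
```

drive_tool --moves '[0, 0, 0, -0.028, 0, 0, 0, -0.028, 0, 0, 0, -0.028, 0, 0, 0, -0.028, 0, 0, 0, -0.014, 0, 0, 0, -0.005, 0, 0, 0, 0]'

```text
t: 8.43
tcp_pos: [0.4316, 0.1772, 0.2183]
ee_rot: [-1.569, 0.001, 1.057]
wrist_force: [-0.5, -0.3, -1.1]
gripper_width: 0.558
```

Run:
```python
from h import *
togo((.502,.0705,.2),60); print(r.get_state()["joint_pos"].round(2))
a=vision.read_camera("top");b=vision.read_camera("side")
cv2.imwrite("pics/w4.png",np.hstack([cv2.resize(a[120:320,100:360],(400,308)),cv2.resize(b[80:280,130:390],(400,308),interpolation=cv2.INTER_CUBIC)]))
```

```text
t 8.43 tcp [0.4316 0.1772 0.2183] rpy deg [-8.992e+01  4.000e-02  6.056e+01] w 51.9 F [-0.5 -0.3 -1.1]
 togo tool m [-0.0583  0.0182 -0.1138] units [-0.1167  0.0364 -0.2275] n>= 3.097213125880595
 spin units 0.0031
[ 0.13  0.45 -0.86  2.16  0.5   0.74 -0.01]
```

View pics/w4.png

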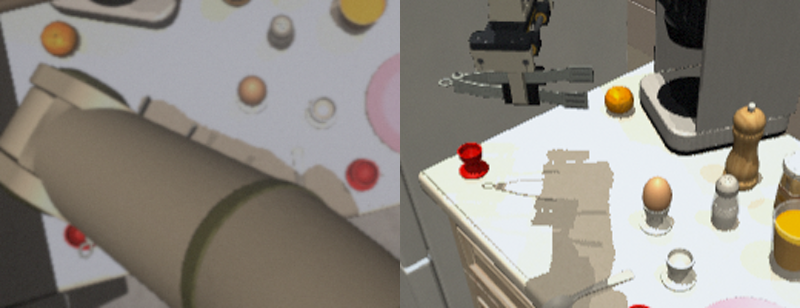

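drive_tool --moves '[-0.01, 0.004, -0.02, 0.003, -0.02, 0.006, -0.038, 0, -0.022, 0.006, -0.043, 0, -0.022, 0.006, -0.043, 0, -0.022, 0.006, -0.043, 0, -0.015, 0.005, -0.03, 0, -0.006, 0.003, -0.01, 0, 0, 0, 0, 0]'

```text
t: 9.2
tcp_pos: [0.5015, 0.0683, 0.2004]
ee_rot: [-1.57, 0.001, 1.044]
wrist_force: [-0.1, 1.0, -1.9]
gripper_width: 0.561
```

drive_tool --moves '[0, 0, 0, 0, 0, 0, 0, 0]'

```text
t: 9.37
tcp_pos: [0.5006, 0.0712, 0.2013]
ee_rot: [-1.571, -0.0, 1.049]
wrist_force: [-0.3, -0.1, -1.4]
gripper_width: 0.559
```

Run:
```python
from h import *
togo((.502,.0705,.2),60); print(r.get_state()["joint_pos"].round(2))
a=vision.read_camera("top");b=vision.read_camera("side")
cv2.imwrite("pics/t5.png",a);cv2.imwrite("pics/s5.png",b)
cv2.imwrite("pics/s5c.png",cv2.resize(b[90:260,190:390],(800,680)[:2] if 0 else (700,595),interpolation=cv2.INTER_CUBIC))
```

```text
t 9.37 tcp [0.5006 0.0712 0.2013] rpy deg [-8.999e+01 -2.000e-02  6.010e+01] w 52.0 F [-0.3 -0.1 -1.4]
 togo tool m [ 0.0001  0.0013 -0.0016] units [ 0.0003  0.0026 -0.0031] n>= 0.04895083210149691
 spin units 0.0006
[ 0.34  0.51 -0.83  2.1   0.55  0.75  0.2 ]
```

View pics/s5c.png

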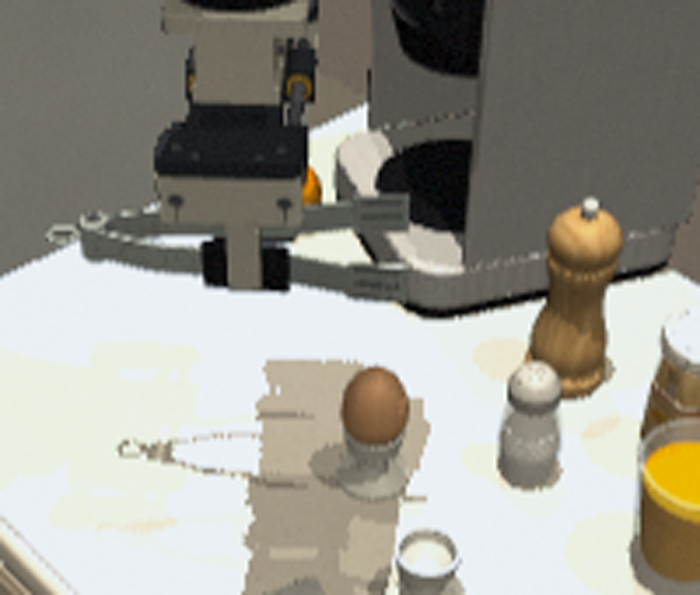

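View pics/t5.png

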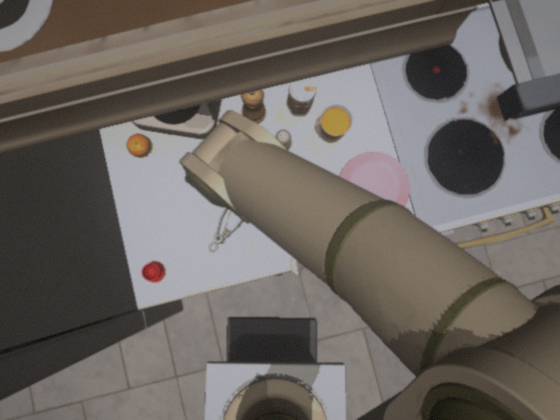

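Run:
```python
from h import *
s=r.get_state();p=s["tcp_pos"];psi=s["ee_rot"][2]
f=np.array([np.sin(psi),-np.cos(psi),0]);n=np.array([-f[1],f[0],0])
c=lambda q:tuple(np.round(((q[0]-190+.5)*3.5-.5,(q[1]-90+.5)*3.5-.5),1))
for nm,a,b,dz in [("Lmid",.075,.0325,-.013),("Rmid",.075,-.0325,-.013),("Rfront",.092,-.0325,-.013),("Rback",.058,-.0325,-.013),("Rtop",.075,-.0325,0),("Rbot",.075,-.0325,-.026),("pivot",-.09,0,-.013)]:
    X=p+a*f+b*n+[0,0,dz]; print(nm,X.round(3),c(proj("side",X)))
for u,v in[(380,282),(380,211),(408,283)]:
    print(onz("side",190+(u+.5)/3.5-.5,90+(v+.5)/3.5-.5,p[2]-.013).round(4))
print("egg",c(proj("side",(.567,.033,.0645))),c(proj("side",(.567,.033,.093))),c(proj("side",(.567,.033,.036))))
# egg silhouette
b=cv2.imread("pics/s5.png");H=cv2.cvtColor(b,cv2.COLOR_BGR2HSV)
m=((H[...,0]>4)&(H[...,0]<20)&(H[...,1]>80)).astype(np.uint8);m[:190]=0;m[222:]=0;m[:,:283]=0;m[:,312:]=0
n_,l,st,ce=cv2.connectedComponentsWithStats(m);print(st[1:],ce[1:])
```

```text
Lmid [0.582 0.062 0.188] (np.float64(377.5), np.float64(212.4))
Rmid [0.55  0.006 0.188] (np.float64(375.6), np.float64(278.5))
Rfront [ 0.564 -0.003  0.188] (np.float64(405.9), np.float64(279.5))
Rback [0.535 0.014 0.188] (np.float64(345.5), np.float64(277.6))
Rtop [0.55  0.006 0.201] (np.float64(376.4), np.float64(259.9))
Rbot [0.55  0.006 0.175] (np.float64(374.9), np.float64(296.7))
pivot [0.423 0.116 0.188] (np.float64(94.6), np.float64(235.9))
[0.5502 0.0018 0.1884]
[0.5839 0.0627 0.1884]
[ 0.5637 -0.0061  0.1884]
egg (np.float64(372.8), np.float64(402.1)) (np.float64(374.2), np.float64(368.6)) (np.float64(371.5), np.float64(434.1))
[[288 195  19  22 336]] [[296.73809524 205.83630952]]
```

drive_tool --moves '[0, 0.02, -0.001, 0, 0, 0.04, 0, 0, 0, 0.04, 0, 0, 0, 0.03, 0, 0, 0, 0.01, 0, 0, 0, 0, 0, 0, 0, 0, 0, 0]'

```text
t: 10.05
tcp_pos: [0.5014, 0.0704, 0.1312]
ee_rot: [-1.57, 0.0, 1.049]
wrist_force: [-0.1, 0.3, -1.1]
gripper_width: 0.558
```

Run:
```python
from h import *
togo((.502,.0705,.072),60)
b=vision.read_camera("side")
cv2.imwrite("pics/s6.png",b)
cv2.imwrite("pics/s6c.png",cv2.resize(b[130:250,220:350],(650,600),interpolation=cv2.INTER_CUBIC))
```

```text
t 10.05 tcp [0.5014 0.0704 0.1312] rpy deg [-89.98   0.    60.09] w 51.9 F [-0.1  0.3 -1.1]
 togo tool m [ 0.0003  0.0592 -0.0005] units [ 0.0007  0.1183 -0.0009] n>= 1.4186177156200659
 spin units 0.0005
```

View pics/s6c.png

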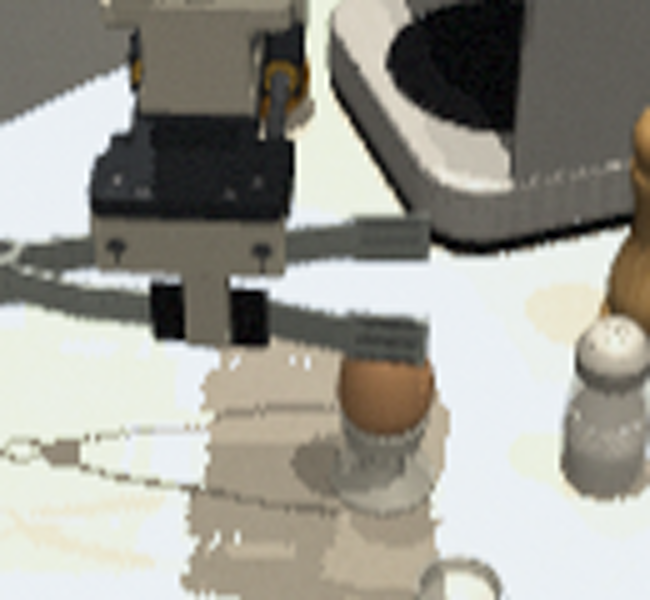

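drive_tool --moves '[0, 0.02, 0, 0, 0, 0.02, 0, 0, 0, 0.015, 0, 0, 0, 0, 0, 0, 0, 0, 0, 0]'

```text
t: 10.52
tcp_pos: [0.5012, 0.0699, 0.103]
ee_rot: [-1.57, 0.001, 1.048]
wrist_force: [0.5, -0.5, -0.6]
gripper_width: 0.559
```

Run:
```python
from h import *
togo((.502,.0705,.072),60)
b=vision.read_camera("side")
cv2.imwrite("pics/s7.png",b)
cv2.imwrite("pics/s7c.png",cv2.resize(b[130:250,220:350],(650,600),interpolation=cv2.INTER_CUBIC))
```

```text
t 10.52 tcp [0.5012 0.0699 0.103 ] rpy deg [-8.995e+01  5.000e-02  6.006e+01] w 52.0 F [ 0.5 -0.5 -0.6]
 togo tool m [ 0.001   0.031  -0.0004] units [ 0.0019  0.0621 -0.0009] n>= 0.7444899984472158
 spin units 0.0003
```

View pics/s7c.png

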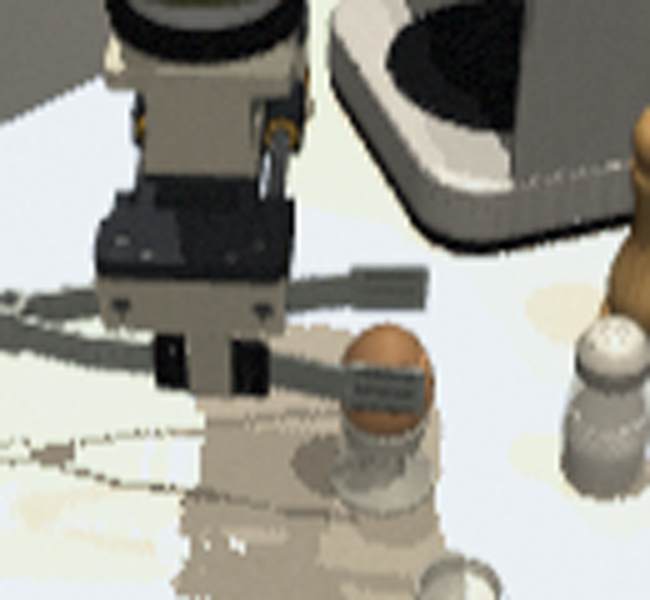

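drive_tool --moves '[0, 0.02, 0, 0, 0, 0.02, 0, 0, 0, 0.014, 0, 0, 0, 0.006, 0, 0, 0, 0, 0, 0, 0, 0, 0, 0]'

```text
t: 11.07
tcp_pos: [0.5015, 0.07, 0.0735]
ee_rot: [-1.571, 0.0, 1.048]
wrist_force: [0.4, -0.0, -0.7]
gripper_width: 0.555
```

Run:
```python
from h import *
togo((.502,.0705,.072),60)
b=vision.read_camera("side")
cv2.imwrite("pics/s8.png",b)
a=vision.read_camera("wrist")
cv2.imwrite("pics/s8c.png",np.hstack([cv2.resize(b[130:250,220:350],(400,370),interpolation=cv2.INTER_CUBIC),cv2.resize(a,(400,370))]))
s=r.get_state();p=s["tcp_pos"];psi=s["ee_rot"][2]
```

```text
t 11.07 tcp [0.5015 0.07   0.0735] rpy deg [-8.999e+01  1.000e-02  6.005e+01] w 51.6 F [ 0.4 -0.  -0.7]
 togo tool m [ 0.0007  0.0015 -0.0002] units [ 0.0014  0.003  -0.0004] n>= 0.04023761379913645
 spin units 0.0003
```

View pics/s8c.png

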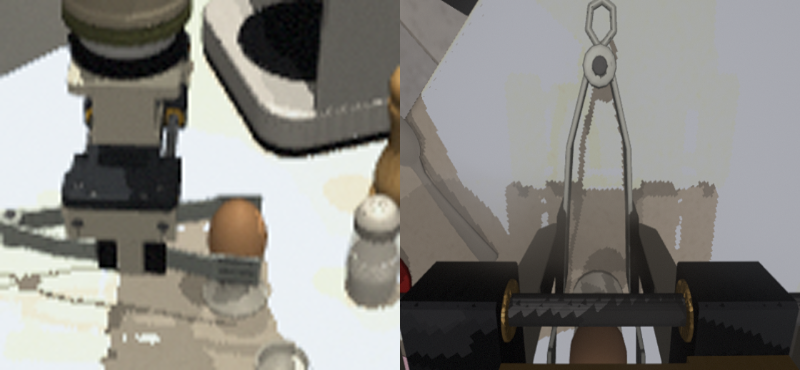

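Egg sits centred between the arms (wrist view: arms at x=552 and 645, egg at 598). Closing.

drive_tool --moves '[0, 0, 0, 0, 0, 0, 0, 0, 0, 0, 0, 0, 0, 0, 0, 0]' --fingers -0.08

```text
t: 11.5
tcp_pos: [0.5016, 0.0698, 0.0738]
ee_rot: [-1.571, -0.0, 1.048]
wrist_force: [-0.5, -0.4, -1.1]
gripper_width: 0.464
```

drive_tool --moves '[0, 0, 0, 0, 0, 0, 0, 0, 0, 0, 0, 0, 0, 0, 0, 0, 0, 0, 0, 0, 0, 0, 0, 0, 0, 0, 0, 0, 0, 0, 0, 0]' --fingers -1

```text
t: 12.17
tcp_pos: [0.5017, 0.07, 0.0737]
ee_rot: [-1.571, -0.0, 1.048]
wrist_force: [0.9, 0.9, 1.3]
gripper_width: 0.427
```

Run:
```python
from h import *
togo((.502,.0705,.072),60)
b=vision.read_camera("side")
a=vision.read_camera("wrist")
cv2.imwrite("pics/s9c.png",np.hstack([cv2.resize(b[130:250,220:350],(400,370),interpolation=cv2.INTER_CUBIC),cv2.resize(a,(400,370))]))
```

```text
t 12.17 tcp [0.5017 0.07   0.0737] rpy deg [-9.001e+01 -2.000e-02  6.005e+01] w 39.7 F [0.9 0.9 1.3]
 togo tool m [ 0.0006  0.0017 -0.    ] units [ 0.0011  0.0034 -0.    ] n>= 0.042798860045491015
 spin units 0.0003
```

View pics/s9c.png

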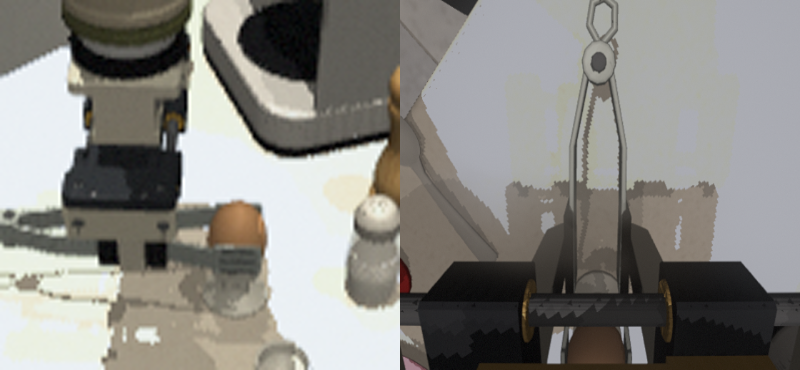

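Opening is 39.7 mm, as expected for the tongs closed on the egg. Lifting gently.

drive_tool --moves '[0, -0.004, 0, 0, 0, -0.008, 0, 0, 0, -0.015, 0, 0, 0, -0.02, 0, 0, 0, -0.02, 0, 0, 0, -0.015, 0, 0, 0, -0.008, 0, 0, 0, 0, 0, 0]'

```text
t: 12.93
tcp_pos: [0.502, 0.0697, 0.1198]
ee_rot: [-1.572, -0.001, 1.047]
wrist_force: [0.8, 1.0, -1.8]
gripper_width: 0.429
```

Run:
```python
from h import *
togo((.502,.0705,.26),60)
b=vision.read_camera("side")
cv2.imwrite("pics/s10c.png",cv2.resize(b[110:250,220:370],(600,560),interpolation=cv2.INTER_CUBIC))
```

```text
t 12.93 tcp [0.502  0.0697 0.1198] rpy deg [-9.008e+01 -6.000e-02  6.000e+01] w 39.9 F [ 0.8  1.  -1.8]
 togo tool m [ 0.0008 -0.1402  0.0002] units [ 0.0016 -0.2804  0.0004] n>= 3.3616384783057973
 spin units 0.0
```

View pics/s10c.png

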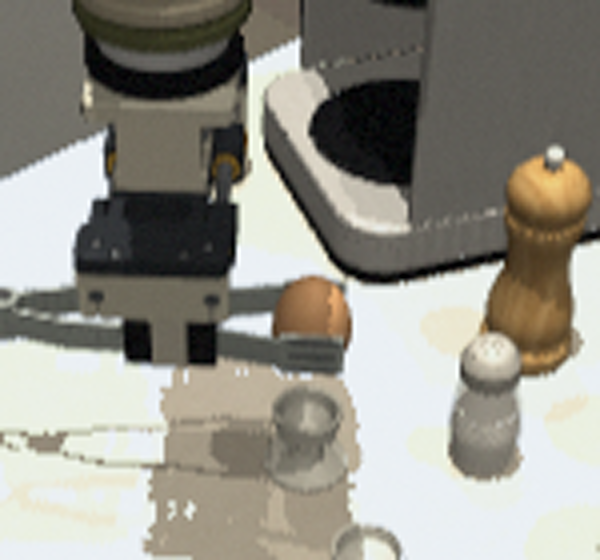

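Egg is out in the tongs at (312,315) and the cup is still standing at (308,440). Lifting further.

drive_tool --moves '[0, -0.015, 0, 0, 0, -0.03, 0, 0, 0, -0.045, 0, 0, 0, -0.05, 0, 0, 0, -0.05, 0, 0, 0, -0.04, 0, 0, 0, -0.025, 0, 0, 0, -0.01, 0, 0]'

```text
t: 13.65
tcp_pos: [0.5019, 0.07, 0.2527]
ee_rot: [-1.572, -0.001, 1.048]
wrist_force: [-1.2, -0.7, -1.8]
gripper_width: 0.428
```

Run:
```python
from h import *
for n,f in(("top","pics/top0.png"),("side","pics/side0.png")):
    im=cv2.imread(f);H=cv2.cvtColor(im,cv2.COLOR_BGR2HSV)
    m=(((H[...,0]<6)|(H[...,0]>165))&(H[...,1]>25)&(H[...,1]<130)&(H[...,2]>90)).astype(np.uint8)*255
    m=cv2.morphologyEx(m,cv2.MORPH_OPEN,np.ones((3,3)))
    c=max(cv2.findContours(m,0,1)[0],key=cv2.contourArea)
    c=cv2.convexHull(c)[:,0].astype(float)
    P=np.array([onz(n,u,v,.013) for u,v in c])[:,:2]
    (x,y),rad=cv2.minEnclosingCircle(P.astype(np.float32)); print(n,x,y,rad,P.min(0),P.max(0))
togo((.49,-.188,.25),60)
```

```text
top 0.5588209629058838 -0.22556939721107483 0.08490025997161865 [ 0.47481729 -0.31004668] [ 0.63964392 -0.14189645]
side 0.5605944991111755 -0.2285107672214508 0.08526445925235748 [ 0.47549409 -0.31227113] [ 0.64478097 -0.14555762]
t 13.65 tcp [0.5019 0.07   0.2527] rpy deg [-9.009e+01 -6.000e-02  6.003e+01] w 39.8 F [-1.2 -0.7 -1.8]
 togo tool m [-0.2295  0.0027 -0.1186] units [-0.459   0.0054 -0.2372] n>= 6.195149677607657
 spin units 0.0002
```

drive_tool --moves '[-0.0143, 0, -0.0077, 0, -0.0286, 0, -0.0154, 0, -0.0428, 0, -0.0231, 0, -0.0476, 0, -0.0257, 0, -0.0476, 0, -0.0257, 0, -0.0476, 0, -0.0257, 0]'

```text
t: 14.15
tcp_pos: [0.4968, -0.0618, 0.2496]
ee_rot: [-1.569, 0.001, 1.048]
wrist_force: [1.2, 0.3, -2.2]
gripper_width: 0.431
```

drive_tool --moves '[-0.0476, 0, -0.0257, 0, -0.0476, 0, -0.0257, 0, -0.0476, 0, -0.0257, 0, -0.0428, 0, -0.0231, 0, -0.0286, 0, -0.0154, 0, -0.0143, 0, -0.0077, 0, 0, 0, 0, 0, 0, 0, 0, 0]'

```text
t: 14.82
tcp_pos: [0.4938, -0.1892, 0.2503]
ee_rot: [-1.569, -0.0, 1.048]
wrist_force: [-0.5, -0.6, -1.8]
gripper_width: 0.433
```

Run:
```python
from h import *
togo((.4945,-.1895,.25),60); print(r.get_state()["joint_pos"].round(2))
b=vision.read_camera("side");a=vision.read_camera("top")
cv2.imwrite("pics/s11.png",b)
cv2.imwrite("pics/s11c.png",np.hstack([cv2.resize(b,(400,300)),cv2.resize(a,(400,300))]))
cv2.imwrite("pics/s11d.png",cv2.resize(b[60:360,220:460],(480,600)))
```

```text
t 14.82 tcp [ 0.4938 -0.1892  0.2503] rpy deg [-8.991e+01 -2.000e-02  6.003e+01] w 40.3 F [-0.5 -0.6 -1.8]
 togo tool m [ 0.0001  0.0003 -0.0008] units [ 0.0003  0.0006 -0.0015] n>= 0.019789679566546682
 spin units 0.0002
[ 0.89  0.48 -0.88  2.    0.48  0.88  0.79]
```

View pics/s11c.png

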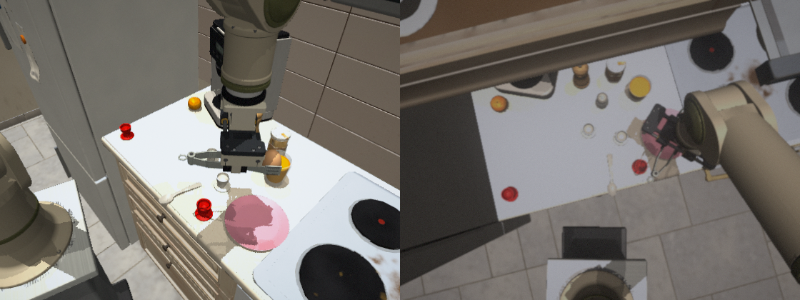

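View pics/s11d.png

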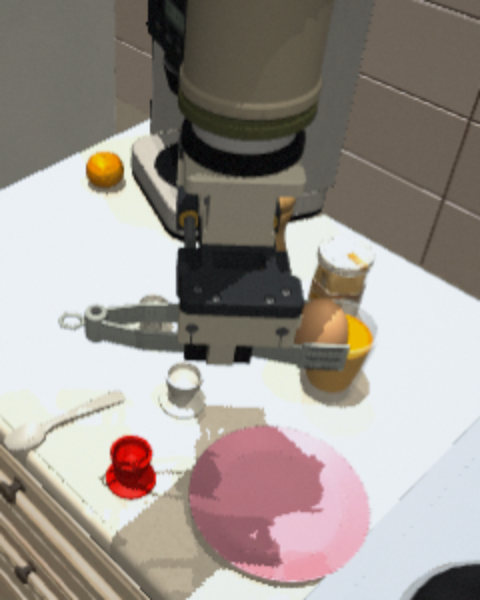

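Run:
```python
from h import *
print(onz("side",220+323/2,60+326/2,.243), proj("side",(.5595,-.227,.243)))
togo((.4945,-.1895,.25),60)
b=vision.read_camera("wrist");cv2.imwrite("pics/w12.png",b)
```

```text
[ 0.56254453 -0.22924541  0.243     ] (np.float64(378.9363446404392), np.float64(222.70506617319867))
t 14.92 tcp [ 0.4942 -0.1883  0.2509] rpy deg [-8.997e+01 -3.000e-02  6.014e+01] w 40.1 F [ 0.1  0.2 -2.2]
 togo tool m [-0.0009  0.0009 -0.0009] units [-0.0019  0.0018 -0.0017] n>= 0.03719381926146425
 spin units 0.0008
```

drive_tool --moves '[0, 0, 0, 0, 0, 0, 0, 0, 0, 0, 0, 0, 0, 0, 0, 0, 0, 0, 0, 0, 0, 0, 0, 0, 0, 0, 0, 0, 0, 0, 0, 0]'

```text
t: 15.63
tcp_pos: [0.4942, -0.1897, 0.2511]
ee_rot: [-1.571, 0.0, 1.048]
wrist_force: [-1.1, -0.0, -2.0]
gripper_width: 0.431
```

Run:
```python
from h import *
togo((.4945,-.1895,.25),60)
b=vision.read_camera("side");print(np.abs(b.astype(int)-cv2.imread("pics/s11.png")).max(2)[180:250,350:410].mean())
cv2.imwrite("pics/s12.png",cv2.resize(b[60:360,220:460],(480,600)))
```

```text
t 15.63 tcp [ 0.4942 -0.1897  0.2511] rpy deg [-90.     0.    60.03] w 40.0 F [-1.1 -0.  -2. ]
 togo tool m [ 0.0003  0.0011 -0.0001] units [ 0.0007  0.0022 -0.0002] n>= 0.027474074864269244
 spin units 0.0002
5.092142857142857
```

View pics/s12.png

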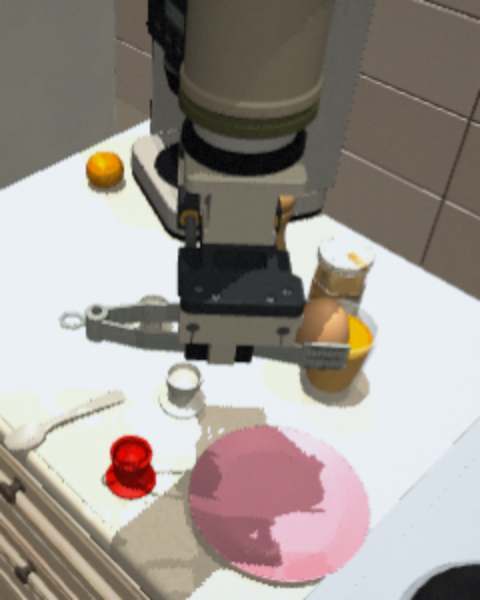

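The egg at (323,327) is steady in the tongs. It is within about 4 mm of the point above the plate's middle, and nothing else has moved.

```bash
python3 -c "
from plant import hand_in
print(hand_in())"
```

```text
the job is handed in; nothing more can be done
None
```

The egg is out of its cup and held in the tongs above the middle of the side plate, and I handed the job in at about 15.6 s of the 42 s allowed. The hand-in gives no verdict, so what follows rests on my own checks.

- **What I did:** I picked up the tongs by their black grips, squeezed to 52 mm, and turned them to point ahead and to the right. I lowered them astride the egg, closed them, lifted it, and carried it to the plate.
- **Grip:** The grips read 40 mm in the final check, as expected with the tongs closed on the egg. It did not visibly move in the tongs over the last 0.7 s of holding still.
- **Position:** By the side camera, the egg is about 4 mm off the point above the plate's centre. Its lower end is roughly 20 cm above the plate, worked out from the tool height rather than measured directly.
- **Surroundings:** The full cup stayed standing when the egg came out, and the gripper never came near the egg. In the last pictures the empty cup, plate, teaspoon, juice glass and both red look-alikes are in place. The salt shaker is hidden behind the gripper in the last side view, but the top picture just before shows it in place.
- **Disagreement:** The two cameras put the plate's centre about 3 mm apart, so I used the mean. No other check failed.

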